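Load the glass slide into the scanner with the slide tongs

TASK

Take the sprung tongs from their white stand and, with them, pick the red-framed glass slide out of the wooden rack and put it upright into the slot on top of the grey slide scanner, pressing it down until the stage inside is fully home and bears firmly on its stop, but gently: forcing or wedging it would break the glass. Never touch the slide with the gripper itself, leave the white-framed slide in the rack, and finally put the tongs back upright in their stand and let go.

Things in the scene. Friction and masses are not known exactly. Their poses are not given: they have to be found in the camera images.
- tongs: Sprung steel tongs, orange grip plates, black jaws, 118 mm tall, 0.07 kg, upright in the stand, jaws down and open, yaw within 0.03 rad of the stand's. Origin midway between the jaw tips, at tip level; z up to the hinge, y = the way the arms open and close. The spring pushes the plates apart with about 4 N (open) to 7 N (on a slide).
- tongs_grip (a point): Midway between the orange plates on the outsides of the arms, 70 mm above the tips. Plates 22 mm tall, 19 mm wide (x); 26 mm apart over the outside when free, 20 mm when the jaws hold a slide. At 25 mm the jaws are open and the tongs still held; a 25 N squeeze holds a slide. Above lies only the 17 mm wide hinge block, top 48 mm higher; hinge 38 mm higher.
- tongs_shoulder (a point): Midway between the jaws, 12 mm above the tips. Jaws 24 mm wide (x), 4 mm thick, 12 mm tall, 21 mm apart inside when open. At this height each has a small inward step: with a slide gripped, both steps lie over its top edge and push it down.
- stand: White fixed stand on a dark 85 mm square foot: open upright well, inside 34 mm (x) by 42 mm (y), walls 4 mm, rim 48 mm and inner floor 5 mm above the table. Origin on the table at the well's centre. The tongs stand in it on their jaw tips, their y along the stand's y.
- rack: Wooden sorting rack, fixed, 66 x 100 x 22 mm, origin on the table at its centre. Two slots along x, 22 mm either side of the middle in y, hold a slide each upright, lower edges 6 mm above the table.
- red_slide: The slide to load: red frame, 50 mm wide (x), 5 mm thick (y), 50 mm tall (z), about 25 g, upright in either rack slot. Origin at the centre of its lower edge.
- white_slide: White-framed slide of the same size in the other slot of the rack, where it stays. Origin at the centre of its lower edge.
- scanner: Grey slide scanner, fixed, 116 x 106 mm, top 60 mm above the table; origin on the table under the slot's centre. Slot in the top 55 mm (x) by 8.5 mm (y), inside black 45 degree lead-in lips 6 mm deep; a slide stands in it with its x along the slot's, lower edge on the stage inside. More than 20 N in all between slide and scanner breaks the glass.
- stage (a joint): Travel of the stage inside the scanner, m: 0 up (start), 0.008 fully home at a hard stop. Up, it lies 14 to 26 mm below the scanner's top (home 22 to 34 mm), by a hidden focus setting that is not measured. It resists with about 4 N all the way and stays where it is left; 8 to 15 N bears it firmly on the stop.
Mind the look-alikes: they are no part of the job. Leave any blue or orange look-alike of the scanner alone.

How it is judged:
By the outcome, as a careful person would: the job done as asked, in the order asked, and still so for the second after the job is handed in, with the robot touching nothing.
It also fails if it takes over 72 s, if anything falls off the work surface, if the arm or the gripper's body presses on something with over 40 N, if the wrist force passes 120 N, or if a joint passes its speed limit or range.

ROBOT

A 6-joint arm with a two-finger parallel gripper is mounted at the origin on a cart in front of the work surface, level with it; the furniture and walls round the work are solid. World frame = base frame: x ahead of the robot, y to its left, z up, the work surface at z = 0. Lengths are in m, angles in degrees, forces in N, time in s.
With the tool pointing down it reaches from about 0.4 to 0.825 m from the base axis. Payload 7 kg.
Tool frame: the origin (TCP) lies between the finger pads; the fingertips stand 22 mm ahead of it and the grasp point (between the pads) lies 3 mm ahead of it; z points along the fingers, y is the line along which they close (so a half turn about z gives the same grasp; the last joint's range is limited). The gripper opens to 88 mm and grips with 3 to 60 N. Pads are 19 mm wide; open, the fingers measure 130 mm over their backs; the gripper's body (78 mm by 193 mm) begins 47 mm behind the grasp point.
Start: joints at [-55.915, 20.546, 0.682, 0, -70.136, -16.507], TCP at [0.204, -0.643, 0.249] pointing down, gripper open.
Joint ranges: [-176.03, 176.03], [-82.01, 121.73], [-58.28, 71.71], [-173.87, 95.51], [-174.79, -0.11], [-173.66, 173.66]. Speed limits (degrees/s): [136.94, 136.94, 172.46, 180, 180, 180].

INTERFACE

Orientations are given as [roll, pitch, yaw] about the fixed x, y, z axes, in that order (R = Rz(yaw) Ry(pitch) Rx(roll)).
In Python, from plant import ctrl gives the robot as it stands.
- The arm moves only by the tool apply_moves, never from a script. Its argument "targets" is a list of rows, each an object with "travel": the shift along the tool's x, y, z in mm, a list of three; "roll": the turn about the tool's z in degrees; "jaw": the finger opening in mm, from 0 to 87.6. In form: [{"travel": [tx, ty, tz], "roll": roll, "jaw": jaw}, ...]. A call has 1 to 10 rows; each row shifts and turns the commanded pose from where the row before left it, along the tool's axes as they then stand; what a row does not reach is not made up. A row lasts 1/10 s, in which the tool goes at most 50 mm and 8.59 degrees, less where a joint would pass 70% of its speed; a pose out of reach is approached as far as the arm can. A call with a gripper value outside its range is refused whole. The fingers move at their own pace and stop on an object; the grip force is fixed at half the most. Time passes only in rows, so rows that do not move let the fingers close. It gives the time, the measured TCP pose, the force, the opening and the grip force at its end, in the units of the state.
- ctrl.get_obs(): the state, without advancing time (a new reading comes with each control period).
- ctrl.snapshot(name): name is "side" or "top"; returns the picture (480x640x3 uint8, red, green, blue); there is no depth.
- ctrl.calibration(name): a dict with "K" (3x3 intrinsics, pixels), "extrinsics" (4x4, takes a point from camera to world coordinates). Camera axes: x right, y down, z forward; pixel columns grow to the right and rows downward; lengths in m; the calibration is good to about 2 mm. A picture is of the moment at which its call begins. calibration takes no time and is no camera call.
- ctrl.close_job(): hands the job in; it is judged then, once.
The state is a dict: "clock": time; "joint_pos": joint angles; "qvel": joint speeds; "tau": joint torques, N m; "tool_pos": TCP position; "orientation": TCP orientation; "force": force on the tool from outside, world axes, zero at the start; "moment": the same for the moment, N m; "opening": finger opening in m; "gripper_force": force on a finger pad.
Only numpy, scipy, OpenCV 4.12 (cv2) and the standard library are available. Lean on these libraries where they do the work, as an engineer would, in place of code of your own. Each camera call takes 0.05 s, during which the arm holds its last target. There are 200 camera calls.

## Working session

There is one attempt and no reset: what is moved stays moved. The work goes in short steps, Python scripts to look and compute and a tool call to move; the robot and the scene stay as the last step left them, time stands still between calls to the robot, and variables do not carry over. Pictures are saved under pics/ and viewed, at most 10 in all, crops included, and the job is handed in when it is done.

Besides the shell and the picture viewer there is one more tool, called after ">>>" in YAML: its name, and indented under it one key for each argument. apply_moves: Moves the arm, as the interface text tells. Its arguments: {"type":"object","properties":{"targets":{"type":"array","items":{"type":"object","properties":{"travel":{"type":"array","items":{"type":"number"}},"roll":{"type":"number"},"jaw":{"type":"number"}}}}},"required":["targets"]}

```bash
mkdir -p pics; ls
python3 - <<'E'
from plant import ctrl
import cv2,numpy as np
print(ctrl.get_obs())
for n in("top","side"):
    im=ctrl.snapshot(n); cv2.imwrite(f"pics/{n}0.png",im[:,:,::-1]); c=ctrl.calibration(n); print(n,np.round(c["K"],2).tolist(),np.round(c["extrinsics"],4).tolist())
E
```

```text
pics
{'clock': 0.0, 'joint_pos': array([-5.59153469e+01,  2.05906147e+01,  6.34595172e-01, -2.16036957e-02,
       -7.01358630e+01, -1.65052806e+01]), 'qvel': array([ 0.06292246, -0.07098018, -0.08434097, -0.08052997, -0.07492397,
        0.1559405 ]), 'tau': array([ 2.39204292e-04, -5.82720137e+01,  2.93059820e+01,  6.99726328e+00,
        6.93379756e-03, -2.45358196e-04]), 'tool_pos': array([ 0.20369977, -0.64305668,  0.24763349]), 'orientation': array([ 1.79906133e+02, -6.63478033e-03, -1.62427979e+02]), 'force': array([-1.27727035,  0.13339188, -0.44271354]), 'moment': array([ 0.01949606,  0.00517419, -0.02771506]), 'gripper_force': 0.0, 'opening': 0.08763243309695402}
top [[609.28, 0.0, 321.12], [0.0, 609.28, 247.58], [0.0, 0.0, 1.0]] [[-0.0244, -0.9966, 0.0787, 0.3148], [-0.9997, 0.0245, 0.0007, -0.1454], [-0.0027, -0.0786, -0.9969, 1.6427], [0.0, 0.0, 0.0, 1.0]]
side [[556.24, 0.0, 310.29], [0.0, 556.24, 233.5], [0.0, 0.0, 1.0]] [[-0.9146, -0.1679, 0.3678, -0.0376], [-0.4042, 0.3686, -0.8371, 0.9704], [0.005, -0.9143, -0.405, 0.629], [0.0, 0.0, 0.0, 1.0]]
```

View pics/top0.png

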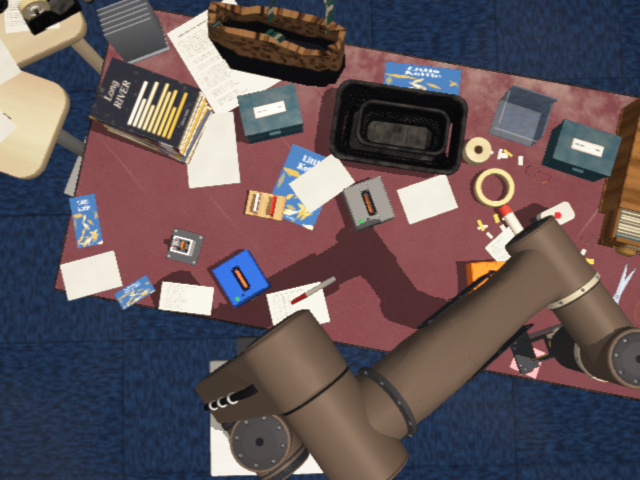

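View pics/side0.png

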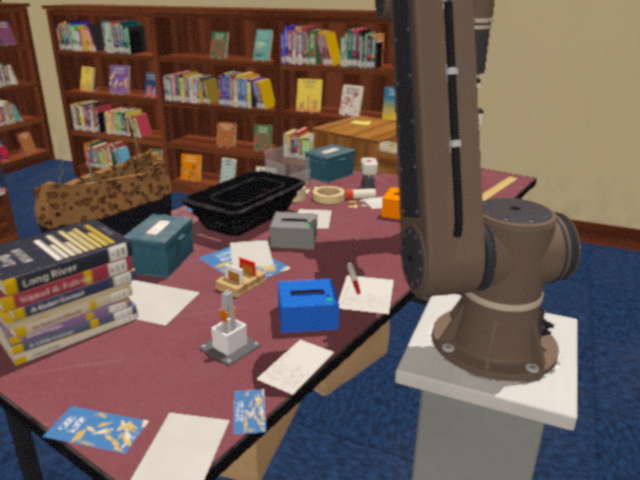

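The top view shows the stand with the tongs at about (184,245), the rack at (265,205), the grey scanner at (368,203) and the blue look-alike at (239,277). The side view shows the tongs at (229,330), the rack at (241,275) and the scanner at (294,230). I'll zoom in on these.

Run:
```python
import cv2,numpy as np
t=cv2.imread("pics/top0.png");s=cv2.imread("pics/side0.png")
R=lambda im,x,y,w,h,k:cv2.resize(im[y:y+h,x:x+w],None,fx=k,fy=k,interpolation=cv2.INTER_CUBIC)
a=R(t,160,225,50,40,8);b=R(t,240,180,50,40,8);c=R(t,340,175,60,60,5)
o=np.zeros((600,800,3),np.uint8);o[:320,:400]=a;o[:320,400:]=b;o[320:600,:300]=c[:280]
cv2.imwrite("pics/topc.png",o)
o=np.zeros((600,800,3),np.uint8)
o[:450,:400]=R(s,195,285,80,90,5);o[:300,400:]=R(s,205,245,80,60,5);o[300:600,400:800]=R(s,260,200,80,60,5)
cv2.imwrite("pics/sidec.png",o)
```

```text
(no output)
```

View pics/topc.png

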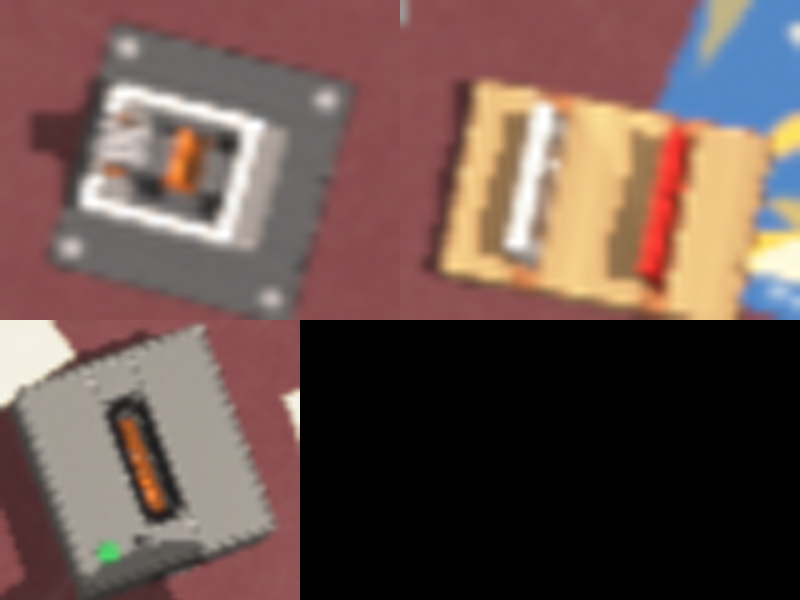

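View pics/sidec.png

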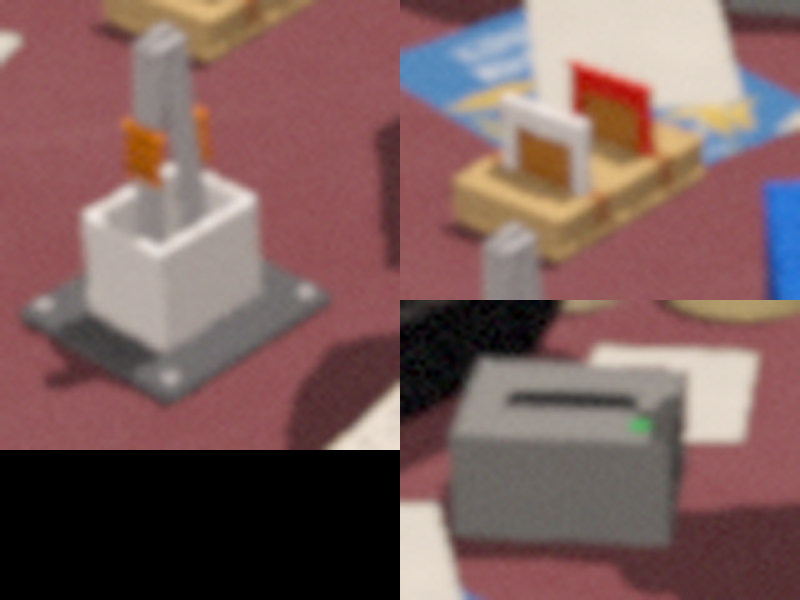

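```bash
cat > fit.py <<'E'
import cv2,numpy as np
from plant import ctrl
from scipy.optimize import least_squares
C={n:ctrl.calibration(n) for n in("top","side")}
def proj(n,P):
    E=np.linalg.inv(C[n]["extrinsics"]);q=(E[:3,:3]@np.atleast_2d(P).T+E[:3,3:])
    q=C[n]["K"]@q;return (q[:2]/q[2]).T
def W(p,L):
    c,s=np.cos(p[2]),np.sin(p[2]);L=np.atleast_2d(L)
    return np.c_[p[0]+c*L[:,0]-s*L[:,1],p[1]+s*L[:,0]+c*L[:,1],L[:,2]]
def fit(obs,p0,yawfix=None):
    # obs: (view, local pt, pixel)
    def f(p):
        p=[p[0],p[1],p[2] if yawfix is None else yawfix]
        return np.concatenate([proj(v,W(p,l))[0]-np.array(u) for v,l,u in obs])
    r=least_squares(f,p0,loss='soft_l1');return r.x,r.fun.reshape(-1,2)
def T(k,x,y):
    if k=='a':return 160+(x+.5)/8-.5,225+(y+.5)/8-.5
    if k=='b':return 240+(x-400+.5)/8-.5,180+(y+.5)/8-.5
    if k=='c':return 340+(x+.5)/5-.5,175+(y-320+.5)/5-.5
def S(k,x,y):
    if k=='a':return 195+(x+.5)/5-.5,285+(y+.5)/5-.5
    if k=='b':return 205+(x-400+.5)/5-.5,245+(y+.5)/5-.5
    if k=='c':return 260+(x-400+.5)/5-.5,200+(y-300+.5)/5-.5
E
cat > m1.py <<'E'
from fit import *
def run(name,o,p0,yf=None):
    p,r=fit(o,p0,yf);print(name,np.round(p[:2]*1000,1),round(np.degrees(p[2]),2));print(np.round(r,1).tolist());return p
q=lambda x,y,z:[(x,y,z),(x,-y,z),(-x,-y,z),(-x,y,z)]
t=[(112,83),(268,118),(235,244),(82,207)]
st=q(.021,.025,.048)
o=[("top",l,T('a',*u)) for l,u in zip(st,t)]
p=run("stand_top",o,[.3,.25,-.2])
print({k:np.round(proj("side",W(p,st)),1).tolist() for k in[0]},[np.round(S('a',*u),1).tolist() for u in[(85,215),(163,250),(258,200),(180,165)]])
rk=q(.033,.05,.022)
o=[("top",l,T('b',*u)) for l,u in zip(rk,[(475,80),(775,130),(738,318),(440,272)])]
p=run("rack_top",o,[.35,.1,-.2]);print(np.round(proj("side",W(p,rk)),1).tolist(),[np.round(S('b',*u),1).tolist() for u in[(455,185),(557,238),(703,147)]])
red=[(.025,0,.056),(-.025,0,.056)]
o=[("top",l,T('b',*u)) for l,u in zip(red,[(679,123),(648,283)])];p=run("red_top",o,[.35,.1,-.2])
o+=[("side",l,S('b',*u)) for l,u in zip(red,[(572,64),(650,89)])];run("red",o,p)
wh=red
o=[("top",l,T('b',*u)) for l,u in zip(wh,[(546,104),(514,250)])]
o+=[("side",l,S('b',*u)) for l,u in zip(wh,[(503,94),(591,119)])];run("white",o,p)
sc=q(.058,.053,.06)
for alt in((.058,.053),(.053,.058)):
  sc=q(*alt,.06);o=[("top",l,T('c',*u)) for l,u in zip(sc,[(15,400),(205,325),(275,525),(85,600)])]
  p=run("scan_top",o,[.35,-.2,.3]);print(np.round(proj("side",W(p,sc)),1).tolist(),[np.round(S('c',*u),1).tolist() for u in[(478,357),(685,372),(672,440),(452,437)]])
sl=[(.0275,0,.06),(-.0275,0,.06)]
o=[("top",(0,0,.06),T('c',143,458))];run("slot_top",o,p,p[2])
E
python3 m1.py
```

```text
stand_top [456.7 222.8] -14.51
[[0.5, 0.1], [-0.6, 0.0], [-0.3, -0.2], [0.3, 0.1]]
{0: [[211.2, 327.5], [230.6, 316.2], [246.2, 323.8], [226.9, 335.6]]} [[211.6, 327.6], [227.2, 334.6], [246.2, 324.6], [230.6, 317.6]]
rack_top [562.2   2.4] -10.89
[[0.3, -0.0], [-0.6, -0.2], [-0.1, 0.3], [0.4, -0.0]]
[[214.7, 280.6], [243.9, 264.1], [265.4, 271.6], [236.7, 289.0]] [[215.6, 281.6], [236.0, 292.2], [265.2, 274.0]]
red_top [555.5 -19.3] -12.11
[[-0.1, 0.7], [0.1, -0.7]]
red [555.8 -18.8] -12.52
[[-0.2, 0.6], [-0.2, -0.9], [-0.2, -0.8], [0.4, 0.1]]
white [565.2  23.5] -10.31
[[-0.1, -0.2], [0.8, 0.2], [0.2, 0.1], [-0.5, 1.0]]
scan_top [ 553.7 -271.5] 18.38
[[-0.6, -1.4], [-0.7, 0.1], [0.7, 1.3], [0.6, -0.1]]
[[270.0, 226.6], [276.2, 211.6], [317.9, 213.3], [314.5, 228.5]] [[275.2, 211.0], [316.6, 214.0], [314.0, 227.6], [270.0, 227.0]]
scan_top [ 553.7 -271.5] 19.05
[[-1.8, 1.4], [1.5, 1.1], [1.9, -1.4], [-1.5, -1.0]]
[[271.9, 227.6], [278.0, 211.1], [316.1, 212.5], [312.8, 229.1]] [[275.2, 211.0], [316.6, 214.0], [314.0, 227.6], [270.0, 227.0]]
slot_top [ 555.9 -270.5] 19.05
[[0.0, -0.0]]
```

```bash
cat > m2.py <<'E'
from fit import *
t=cv2.imread("pics/top0.png");s=cv2.imread("pics/side0.png")
yw=np.radians(-14.5)
def m(im,x,y,w,h):
    c=cv2.cvtColor(im[y:y+h,x:x+w],cv2.COLOR_BGR2HSV);k=cv2.inRange(c,(5,150,120),(20,255,255))
    n,l,st,ce=cv2.connectedComponentsWithStats(k);return [(st[i,4],np.round(ce[i]+[x,y],1).tolist(),st[i,:4]+[x,y,0,0]) for i in range(1,n)]
print(m(t,160,225,50,40));print(m(s,195,285,80,90))
o=[("top",(0,0,.123),T('a',122,147)),("side",(0,0,.123),S('a',161,40))]
for v in(o,o[:1],o[1:]):
  p,r=fit(v,[.457,.223,yw],yw);print("hinge",p[:2],np.round(r,1).tolist())
p=[.4567,.2228,yw]
for n,l in(("P+ out",(0,.013,.075)),("P- out",(0,-.013,.075)),("P- outtop",(0,-.013,.086)),("hinge",(0,0,.123))):
  print(n,[np.round(proj(v,W(p,l))[0],1).tolist() for v in C])
E
python3 m2.py
```

```text
[(np.int32(21), [182.6, 244.5], array([181, 241,   4,   8]))]
[(np.int32(1), [245.0, 285.0], array([245, 285,   1,   1])), (np.int32(3), [244.7, 287.7], array([244, 287,   2,   2])), (np.int32(18), [235.4, 311.1], array([234, 307,   3,  10])), (np.int32(74), [223.1, 314.8], array([220, 309,   8,  13]))]
hinge [0.45524521 0.22378639] [[-0.8, 0.1], [0.1, -1.5]]
hinge [0.45539255 0.22182976] [[-0.0, -0.0]]
hinge [0.45266995 0.22843234] [[-0.0, -0.0]]
P+ out [[174.1, 242.9], [222.8, 316.3]]
P- out [[183.8, 245.2], [233.0, 310.4]]
P- outtop [[182.8, 244.8], [232.7, 305.3]]
hinge [[174.4, 242.4], [226.5, 290.7]]
```

```bash
cat > go.py <<'E'
import sys,numpy as np
def tool(d,psi):
    c,s=np.cos(np.radians(psi)),np.sin(np.radians(psi));return np.round([d[0]*c+d[1]*s,d[0]*s-d[1]*c,-d[2]],1)
if __name__=="__main__":
    from plant import ctrl
    o=ctrl.get_obs();p=o["tool_pos"]*1000;r=o["orientation"];tgt=list(map(float,sys.argv[1:5]))
    d=np.array(tgt[:3])-p;dy=(tgt[3]-r[2]+180)%360-180
    print("pose",np.round(p,1),np.round(r,2),"F",np.round(o["force"],1),"open",round(o["opening"]*1000,1),"grip",o["gripper_force"],"t",o["clock"])
    print("tool travel (now-axes)",tool(d,r[2]),"after-roll axes",tool(d,tgt[3]),"roll",round(-dy,2))
E
python3 go.py 550 -200 250 -162.4; python3 -c "
from go import tool
print(tool([456-550,423,0],-162.4))"
```

```text
pose [ 203.7 -643.1  247.7] [ 1.7992e+02 -1.0000e-02 -1.6243e+02] F [-0.   0.4 -1. ] open 87.8 grip 0.0 t 0.1
tool travel (now-axes) [-463.9  317.9   -2.3] after-roll axes [-464.1  317.7   -2.3] roll -0.03
[-38.3 431.6   0. ]
```

>>> apply_moves:
  targets:
    - {"travel": [-23, 16, 0], "roll": 0, "jaw": 87}
    - {"travel": [-23, 16, 0], "roll": 0, "jaw": 87}
    - {"travel": [-23, 16, 0], "roll": 0, "jaw": 87}
    - {"travel": [-23, 16, 0], "roll": 0, "jaw": 87}
    - {"travel": [-23, 16, 0], "roll": 0, "jaw": 87}
    - {"travel": [-23, 16, 0], "roll": 0, "jaw": 87}
    - {"travel": [-23, 16, 0], "roll": 0, "jaw": 87}
    - {"travel": [-23, 16, 0], "roll": 0, "jaw": 87}
    - {"travel": [-23, 16, 0], "roll": 0, "jaw": 87}
    - {"travel": [-23, 16, 0], "roll": 0, "jaw": 87}

```text
clock: 1.1
tool_pos: [0.3752, -0.4203, 0.2482]
orientation: [180.0, -0.0, -162.4]
force: [-0.4, -0.3, -0.3]
opening: 0.0868
gripper_force: 0.0
```

>>> apply_moves:
  targets:
    - {"travel": [-23, 16, 0], "roll": 0, "jaw": 87}
    - {"travel": [-23, 16, 0], "roll": 0, "jaw": 87}
    - {"travel": [-23, 16, 0], "roll": 0, "jaw": 87}
    - {"travel": [-23, 16, 0], "roll": 0, "jaw": 87}
    - {"travel": [-23, 16, 0], "roll": 0, "jaw": 87}
    - {"travel": [-23, 16, 0], "roll": 0, "jaw": 87}
    - {"travel": [-23, 16, 0], "roll": 0, "jaw": 87}
    - {"travel": [-23, 16, 0], "roll": 0, "jaw": 87}
    - {"travel": [-23, 16, 0], "roll": 0, "jaw": 87}
    - {"travel": [-23, 16, 0], "roll": 0, "jaw": 87}

```text
clock: 2.1
tool_pos: [0.5461, -0.1984, 0.2482]
orientation: [180.0, -0.0, -162.4]
force: [0.6, -0.6, 0.4]
opening: 0.0873
gripper_force: 0.0
```

>>> apply_moves:
  targets:
    - {"travel": [-2.5, 28.5, 0], "roll": 0, "jaw": 87}
    - {"travel": [-2.5, 28.5, 0], "roll": 0, "jaw": 87}
    - {"travel": [-2.5, 28.5, 0], "roll": 0, "jaw": 87}
    - {"travel": [-2.5, 28.5, 0], "roll": 0, "jaw": 87}
    - {"travel": [-2.5, 28.5, 0], "roll": 0, "jaw": 87}
    - {"travel": [-2.5, 28.5, 0], "roll": 0, "jaw": 87}
    - {"travel": [-2.5, 28.5, 0], "roll": 0, "jaw": 87}
    - {"travel": [-2.5, 28.5, 0], "roll": 0, "jaw": 87}
    - {"travel": [-2.5, 28.5, 0], "roll": 0, "jaw": 87}
    - {"travel": [-2.5, 28.5, 0], "roll": 0, "jaw": 87}

```text
clock: 3.1
tool_pos: [0.4828, 0.0808, 0.2484]
orientation: [180.0, -0.0, -162.4]
force: [0.4, -0.0, 0.7]
opening: 0.087
gripper_force: 0.0
```

>>> apply_moves:
  targets:
    - {"travel": [-2.5, 28.5, 0], "roll": 0, "jaw": 87}
    - {"travel": [-2.5, 28.5, 0], "roll": 0, "jaw": 87}
    - {"travel": [-2.5, 28.5, 0], "roll": 0, "jaw": 87}
    - {"travel": [-2.5, 28.5, 0], "roll": 0, "jaw": 87}
    - {"travel": [-2.5, 28.5, 0], "roll": 0, "jaw": 87}
    - {"travel": [0, 0, 0], "roll": 8, "jaw": 87}
    - {"travel": [0, 0, 0], "roll": 8, "jaw": 87}
    - {"travel": [0, 0, 0], "roll": 8, "jaw": 87}
    - {"travel": [0, 0, 0], "roll": 8, "jaw": 87}
    - {"travel": [0, 0, 0], "roll": 0, "jaw": 87}

```text
clock: 4.1
tool_pos: [0.4521, 0.2193, 0.2483]
orientation: [-180.0, -0.0, 165.5]
force: [-0.4, -0.1, 0.3]
opening: 0.0867
gripper_force: 0.0
```

```bash
python3 go.py 456 223 170 -194.5
```

```text
pose [452.1 219.3 248.3] [-1.7997e+02 -2.0000e-02  1.6546e+02] F [-0.4 -0.1  0.3] open 86.7 grip 0.0 t 4.1
tool travel (now-axes) [-2.8  4.6 78.3] after-roll axes [-2.8  4.6 78.3] roll -0.04
```

>>> apply_moves:
  targets:
    - {"travel": [-2.8, 4.6, 0], "roll": 0, "jaw": 87}
    - {"travel": [0, 0, 25], "roll": 0, "jaw": 87}
    - {"travel": [0, 0, 25], "roll": 0, "jaw": 87}
    - {"travel": [0, 0, 25], "roll": 0, "jaw": 87}
    - {"travel": [0, 0, 25], "roll": 0, "jaw": 87}
    - {"travel": [0, 0, 15], "roll": 0, "jaw": 87}
    - {"travel": [0, 0, 0], "roll": 0, "jaw": 87}

```text
clock: 4.8
tool_pos: [0.4554, 0.2223, 0.1314]
orientation: [-179.8, -0.1, 165.7]
force: [0.1, -0.0, 0.1]
opening: 0.0871
gripper_force: 0.0
```

```bash
python3 go.py 456 223 83 -194.5
python3 - <<'E'
from plant import ctrl
import cv2
s=ctrl.snapshot("side")[:,:,::-1];t=ctrl.snapshot("top")[:,:,::-1]
import numpy as np
a=cv2.resize(s[240:380,165:300],None,fx=4,fy=4,interpolation=2);cv2.imwrite("pics/g1.png",a)
E
```

```text
pose [455.4 222.3 131.4] [-1.7979e+02 -1.3000e-01  1.6574e+02] F [ 0.1 -0.   0.1] open 87.1 grip 0.0 t 4.8
tool travel (now-axes) [-0.4  0.9 48.4] after-roll axes [-0.4  0.9 48.4] roll 0.24
```

View pics/g1.png

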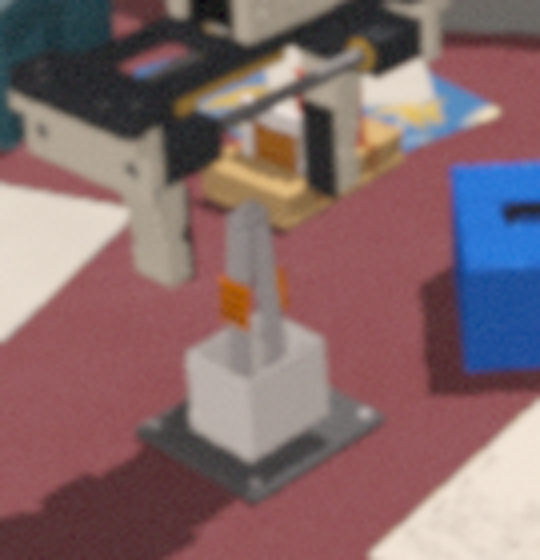

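Left finger tip is at about (162,270) and the right one at (335,190). The hinge at (247,205) lies midway between them, so I descend and grasp.

>>> apply_moves:
  targets:
    - {"travel": [0, 0, 12], "roll": 0, "jaw": 87}
    - {"travel": [0, 0, 12], "roll": 0, "jaw": 87}
    - {"travel": [0, 0, 12], "roll": 0, "jaw": 87}
    - {"travel": [0, 0, 12], "roll": 0, "jaw": 87}
    - {"travel": [0, 0, 0], "roll": 0, "jaw": 87}
    - {"travel": [0, 0, 0], "roll": 0, "jaw": 50}
    - {"travel": [0, 0, 0], "roll": 0, "jaw": 40}
    - {"travel": [0, 0, 0], "roll": 0, "jaw": 30}
    - {"travel": [0, 0, 0], "roll": 0, "jaw": 25}
    - {"travel": [0, 0, 0], "roll": 0, "jaw": 24.5}

```text
clock: 5.9
tool_pos: [0.4563, 0.2233, 0.0859]
orientation: [180.0, 0.0, 165.6]
force: [-0.6, 0.0, -0.1]
opening: 0.0523
gripper_force: 0.0
```

>>> apply_moves:
  targets:
    - {"travel": [0, 0, 0], "roll": 0, "jaw": 24.5}
    - {"travel": [0, 0, 0], "roll": 0, "jaw": 24.5}
    - {"travel": [0, 0, 0], "roll": 0, "jaw": 24.5}
    - {"travel": [0, 0, 0], "roll": 0, "jaw": 24.5}

```text
clock: 6.3
tool_pos: [0.4562, 0.2231, 0.0855]
orientation: [-180.0, -0.0, 165.6]
force: [-0.3, 0.4, -0.8]
opening: 0.0259
gripper_force: 3.8
```

>>> apply_moves:
  targets:
    - {"travel": [0, 0, 0], "roll": 0, "jaw": 32}
    - {"travel": [0, 0, 1.5], "roll": 0, "jaw": 32}
    - {"travel": [0, 0, 1], "roll": 0, "jaw": 32}
    - {"travel": [0, 0, 0], "roll": 0, "jaw": 24.5}
    - {"travel": [0, 0, 0], "roll": 0, "jaw": 24.5}
    - {"travel": [0, 0, 0], "roll": 0, "jaw": 24.5}
    - {"travel": [0, 0, 0], "roll": 0, "jaw": 24.5}
    - {"travel": [0, 0, 0], "roll": 0, "jaw": 24.5}

```text
clock: 7.1
tool_pos: [0.4562, 0.2231, 0.083]
orientation: [-180.0, -0.0, 165.6]
force: [-0.6, 1.2, -1.2]
opening: 0.0246
gripper_force: 4.2
```

>>> apply_moves:
  targets:
    - {"travel": [0, 0, -5], "roll": 0, "jaw": 24.5}
    - {"travel": [0, 0, -10], "roll": 0, "jaw": 24.5}
    - {"travel": [0, 0, -15], "roll": 0, "jaw": 24.5}
    - {"travel": [0, 0, -15], "roll": 0, "jaw": 24.5}
    - {"travel": [0, 0, -15], "roll": 0, "jaw": 24.5}
    - {"travel": [0, 0, -15], "roll": 0, "jaw": 24.5}
    - {"travel": [0, 0, -15], "roll": 0, "jaw": 24.5}
    - {"travel": [0, 0, -10], "roll": 0, "jaw": 24.5}
    - {"travel": [0, 0, 0], "roll": 0, "jaw": 24.5}

```text
clock: 8.0
tool_pos: [0.4569, 0.2237, 0.185]
orientation: [179.8, 0.1, 165.6]
force: [0.2, -0.2, -0.8]
opening: 0.0245
gripper_force: 4.2
```

```bash
python3 go.py 556 -19 183 168.6
```

```text
pose [456.9 223.7 185. ] [1.7984e+02 1.0000e-01 1.6559e+02] F [ 0.2 -0.2 -0.8] open 24.5 grip 4.225102017517202 t 8.0
tool travel (now-axes) [-156.4 -210.4    2. ] after-roll axes [-145.1 -218.4    2. ] roll -3.01
```

>>> apply_moves:
  targets:
    - {"travel": [0, 0, 0], "roll": -3, "jaw": 24.5}
    - {"travel": [-8, -12, 0], "roll": 0, "jaw": 24.5}
    - {"travel": [-16, -24, 0], "roll": 0, "jaw": 24.5}
    - {"travel": [-20, -30, 0], "roll": 0, "jaw": 24.5}
    - {"travel": [-20, -30, 0], "roll": 0, "jaw": 24.5}
    - {"travel": [-20, -30, 0], "roll": 0, "jaw": 24.5}
    - {"travel": [-20, -30, 0], "roll": 0, "jaw": 24.5}
    - {"travel": [-20, -30, 0], "roll": 0, "jaw": 24.5}
    - {"travel": [-14, -22, 0], "roll": 0, "jaw": 24.5}
    - {"travel": [-7, -10, 0], "roll": 0, "jaw": 24.5}

```text
clock: 9.0
tool_pos: [0.5551, -0.0219, 0.1822]
orientation: [-180.0, -0.1, 168.4]
force: [0.3, 0.9, -1.6]
opening: 0.0245
gripper_force: 4.2
```

>>> apply_moves:
  targets:
    - {"travel": [0, 0, 20], "roll": 0, "jaw": 24.5}
    - {"travel": [0, 0, 20], "roll": 0, "jaw": 24.5}
    - {"travel": [0, 0, 0], "roll": 0, "jaw": 24.5}
    - {"travel": [0, 0, 0], "roll": 0, "jaw": 24.5}

```text
clock: 9.4
tool_pos: [0.555, -0.0194, 0.143]
orientation: [-180.0, -0.1, 168.6]
force: [0.2, -0.1, -0.2]
opening: 0.0244
gripper_force: 4.2
```

```bash
python3 go.py 556 -19 122 168.6
python3 - <<'E'
from plant import ctrl
import cv2,numpy as np
s=ctrl.snapshot("side")[:,:,::-1];t=ctrl.snapshot("top")[:,:,::-1]
a=cv2.resize(s[220:300,200:280],None,fx=5,fy=5,interpolation=2);b=cv2.resize(t[165:245,225:305],None,fx=5,fy=5,interpolation=2);cv2.imwrite("pics/g2.png",np.hstack([a,b]))
E
```

```text
pose [555.  -19.4 143. ] [-1.7995e+02 -6.0000e-02  1.6858e+02] F [ 0.2 -0.1 -0.2] open 24.4 grip 4.224346846458502 t 9.4
tool travel (now-axes) [-0.9  0.6 21. ] after-roll axes [-0.9  0.6 21. ] roll -0.02
```

View pics/g2.png

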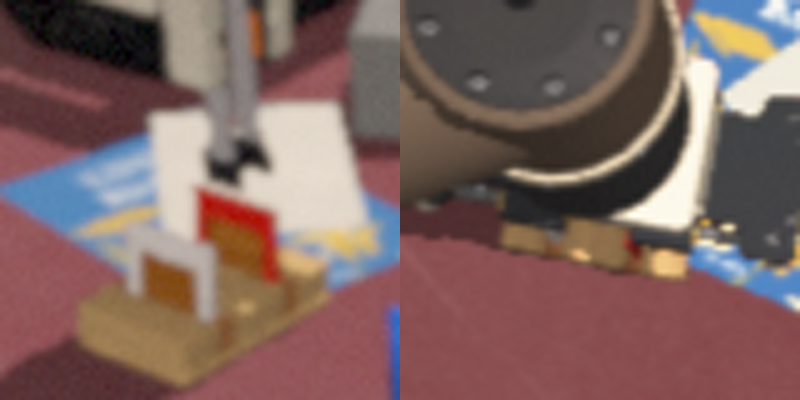

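Run:
```python
from fit import *
z=lambda P:np.round((proj("side",P)-[200,220])*5,0).tolist()
p=[.555,-.0194,np.radians(-11.4)]
print("jaws tips",z(W(p,[(x,y,.065) for y in(.0145,.0105,-.0105,-.0145) for x in(.012,-.012)])))
for q in([.556,-.019,np.radians(-11.4)],):print("slide top",z(W(q,[(.025,0,.056),(-.025,0,.056)])), "white",z(W([.565,.0235,np.radians(-11.4)],[(.025,0,.056),(-.025,0,.056)])))
```

```text
jaws tips [[195.0, 184.0], [235.0, 198.0], [201.0, 181.0], [240.0, 195.0], [231.0, 165.0], [271.0, 178.0], [237.0, 162.0], [276.0, 175.0]]
slide top [[193.0, 183.0], [276.0, 212.0]] white [[128.0, 217.0], [211.0, 247.0]]
```

Run:
```python
from plant import ctrl
import cv2,numpy as np
a=np.mean([ctrl.snapshot("side").astype(float) for _ in range(6)],0)[:,:,::-1]
a=np.clip(a*1.5,0,255).astype(np.uint8)
cv2.imwrite("pics/g3.png",cv2.resize(a[235:280,225:285],None,fx=13,fy=13,interpolation=cv2.INTER_CUBIC))
```

```text
(no output)
```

View pics/g3.png

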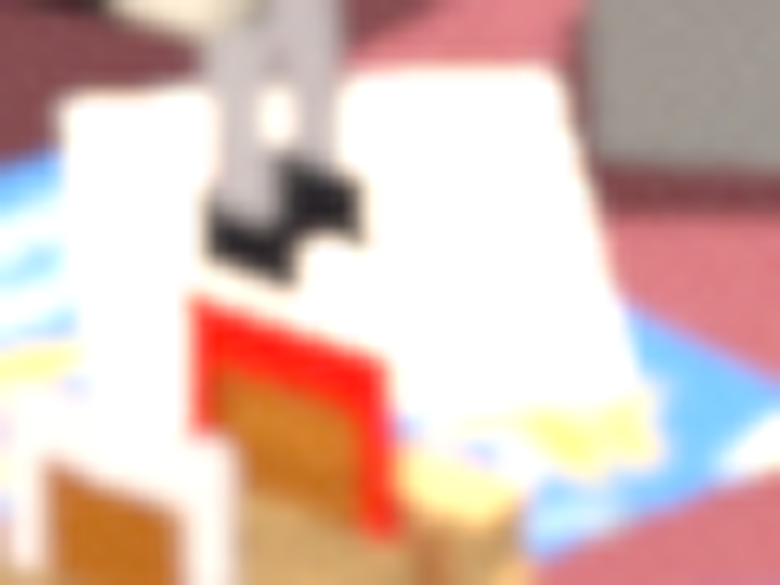

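Run:
```python
from fit import *
a=np.mean([ctrl.snapshot("side").astype(float) for _ in range(4)],0)[:,:,::-1].astype(np.uint8)
np.save("side_now.npy",a)
h=cv2.cvtColor(a,cv2.COLOR_BGR2HSV)[210:245,235:270];k=cv2.inRange(h,(5,130,90),(20,255,255))
n,l,s,c=cv2.connectedComponentsWithStats(k)
print([(s[i].tolist(),(c[i]+[235,210]).round(1).tolist()) for i in range(1,n) if s[i,4]>3])
p=[.555,-.0194,np.radians(-11.4)]
for z in(.146,.124):print(z,proj("side",W(p,[(.0095,-.0125,z),(-.0095,-.0125,z)])).round(1).tolist())
g=cv2.inRange(a[240:262,236:260],(0,0,0),(70,70,70));print((g>0).astype(int).tolist() and '\n'.join(''.join('#' if v else '.' for v in r) for r in g))
```

```text
[([5, 0, 3, 3, 7], [241.0, 211.0]), ([15, 12, 3, 10, 20], [250.8, 226.4])]
0.146 [[246.1, 220.7], [252.6, 222.6]]
0.124 [[246.5, 229.6], [252.9, 231.6]]
........................
........................
........................
........................
........................
........................
........................
........................
...........##...........
...........#####........
...........#####........
...........#####........
......#...####.#........
......######............
......#####.............
........###.............
........................
........................
........................
........................
........................
........................
```

>>> apply_moves:
  targets:
    - {"travel": [-0.9, 0.6, 0], "roll": 0, "jaw": 24.8}
    - {"travel": [0, 0, 3], "roll": 0, "jaw": 24.8}
    - {"travel": [0, 0, 3], "roll": 0, "jaw": 24.8}
    - {"travel": [0, 0, 2], "roll": 0, "jaw": 24.8}
    - {"travel": [0, 0, 2], "roll": 0, "jaw": 24.8}
    - {"travel": [0, 0, 0], "roll": 0, "jaw": 24.8}

```text
clock: 10.6
tool_pos: [0.556, -0.0189, 0.1326]
orientation: [-180.0, -0.0, 168.6]
force: [0.4, 0.3, -0.8]
opening: 0.0247
gripper_force: 4.1
```

>>> apply_moves:
  targets:
    - {"travel": [0, 0, 2], "roll": 0, "jaw": 24.8}
    - {"travel": [0, 0, 2], "roll": 0, "jaw": 24.8}
    - {"travel": [0, 0, 2], "roll": 0, "jaw": 24.8}
    - {"travel": [0, 0, 1], "roll": 0, "jaw": 24.8}
    - {"travel": [0, 0, 0], "roll": 0, "jaw": 24.8}

```text
clock: 11.1
tool_pos: [0.5561, -0.0189, 0.1259]
orientation: [-180.0, -0.0, 168.6]
force: [1.0, -0.5, -0.4]
opening: 0.025
gripper_force: 4.1
```

```bash
python3 go.py 556 -19 126 168.6
python3 - <<'E'
from plant import ctrl
import cv2,numpy as np
a=np.mean([ctrl.snapshot("side").astype(float) for _ in range(4)],0)[:,:,::-1]
a=np.clip(a*1.3,0,255).astype(np.uint8)
cv2.imwrite("pics/g4.png",cv2.resize(a[235:280,225:285],None,fx=13,fy=13,interpolation=cv2.INTER_CUBIC))
E
```

```text
pose [556.1 -18.9 125.9] [-1.7999e+02 -2.0000e-02  1.6858e+02] F [ 1.  -0.5 -0.4] open 25.0 grip 4.094441568595357 t 11.1
tool travel (now-axes) [ 0.  -0.1 -0.1] after-roll axes [ 0.  -0.1 -0.1] roll -0.02
```

View pics/g4.png

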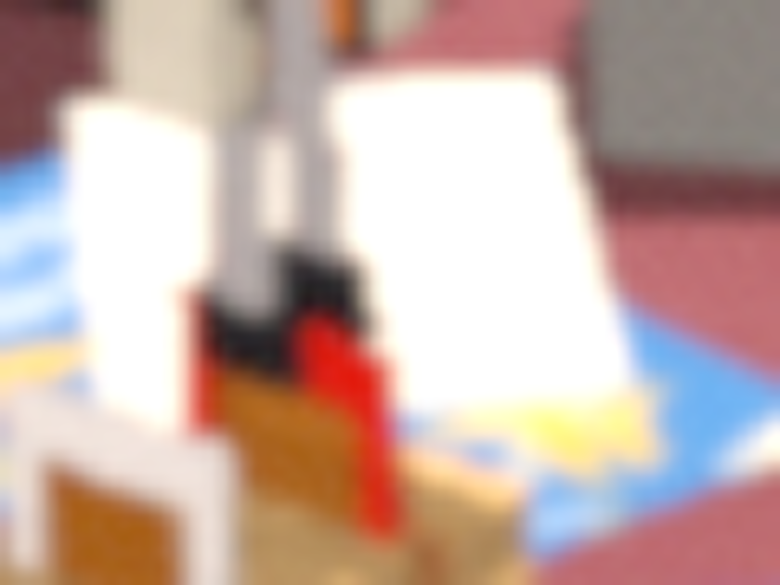

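Picture: the near jaw at (250,345) lies in front of the red frame and the far jaw at (320,290) behind it, centred on the slide along x. I close on it.

>>> apply_moves:
  targets:
    - {"travel": [0, 0, 0], "roll": 0, "jaw": 23}
    - {"travel": [0, 0, 0], "roll": 0, "jaw": 21.5}
    - {"travel": [0, 0, 0], "roll": 0, "jaw": 20.6}
    - {"travel": [0, 0, 0], "roll": 0, "jaw": 20.6}
    - {"travel": [0, 0, 0], "roll": 0, "jaw": 20.6}

```text
clock: 11.8
tool_pos: [0.5562, -0.0188, 0.1261]
orientation: [-180.0, -0.0, 168.6]
force: [-0.2, 0.3, -0.6]
opening: 0.0209
gripper_force: 6.3
```

>>> apply_moves:
  targets:
    - {"travel": [0, 0, 1], "roll": 0, "jaw": 20.6}
    - {"travel": [0, 0, 1], "roll": 0, "jaw": 20.6}
    - {"travel": [0, 0, 0], "roll": 0, "jaw": 20.6}

```text
clock: 12.1
tool_pos: [0.556, -0.0189, 0.1239]
orientation: [-180.0, -0.0, 168.6]
force: [0.3, 0.0, -0.8]
opening: 0.0206
gripper_force: 6.3
```

>>> apply_moves:
  targets:
    - {"travel": [0, 0, 0.7], "roll": 0, "jaw": 20.6}
    - {"travel": [0, 0, 0], "roll": 0, "jaw": 20.6}

```text
clock: 12.3
tool_pos: [0.5561, -0.0189, 0.1232]
orientation: [-180.0, -0.0, 168.6]
force: [-0.9, 0.3, -1.8]
opening: 0.0207
gripper_force: 6.3
```

>>> apply_moves:
  targets:
    - {"travel": [0, 0, 0.7], "roll": 0, "jaw": 20.6}
    - {"travel": [0, 0, 0], "roll": 0, "jaw": 20.6}

```text
clock: 12.5
tool_pos: [0.5561, -0.0189, 0.1225]
orientation: [-180.0, -0.0, 168.6]
force: [0.4, 0.3, 0.3]
opening: 0.021
gripper_force: 6.3
```

>>> apply_moves:
  targets:
    - {"travel": [0, 0, 0.5], "roll": 0, "jaw": 20.6}
    - {"travel": [0, 0, 0], "roll": 0, "jaw": 20.6}

```text
clock: 12.7
tool_pos: [0.5561, -0.0189, 0.1221]
orientation: [-180.0, -0.0, 168.6]
force: [-0.4, 0.3, -0.8]
opening: 0.0208
gripper_force: 6.3
```

>>> apply_moves:
  targets:
    - {"travel": [0, 0, 0.5], "roll": 0, "jaw": 20.6}
    - {"travel": [0, 0, 0], "roll": 0, "jaw": 20.6}

```text
clock: 12.9
tool_pos: [0.5562, -0.0189, 0.1216]
orientation: [-180.0, -0.0, 168.6]
force: [0.1, 0.7, -0.5]
opening: 0.0207
gripper_force: 6.3
```

>>> apply_moves:
  targets:
    - {"travel": [0, 0, 0], "roll": 0, "jaw": 20.2}
    - {"travel": [0, 0, 0], "roll": 0, "jaw": 20.2}

```text
clock: 13.1
tool_pos: [0.5562, -0.0189, 0.1217]
orientation: [180.0, 0.0, 168.6]
force: [0.2, -0.6, -0.5]
opening: 0.0204
gripper_force: 6.7
```

>>> apply_moves:
  targets:
    - {"travel": [0, 0, 0.6], "roll": 0, "jaw": 20.2}
    - {"travel": [0, 0, 0], "roll": 0, "jaw": 20.2}

```text
clock: 13.3
tool_pos: [0.5564, -0.0189, 0.1214]
orientation: [180.0, 0.0, 168.6]
force: [0.3, 0.0, 1.2]
opening: 0.0201
gripper_force: 6.1
```

>>> apply_moves:
  targets:
    - {"travel": [0, 0, 0.6], "roll": 0, "jaw": 20.2}
    - {"travel": [0, 0, 0], "roll": 0, "jaw": 20.2}

```text
clock: 13.5
tool_pos: [0.5567, -0.0188, 0.1212]
orientation: [180.0, 0.1, 168.6]
force: [-0.6, -0.1, 5.5]
opening: 0.0202
gripper_force: 6.0
```

The steps have met the top edge at TCP z of about 0.1213. I back off slightly and squeeze.

>>> apply_moves:
  targets:
    - {"travel": [0, 0, -0.6], "roll": 0, "jaw": 20.2}
    - {"travel": [0, 0, 0], "roll": 0, "jaw": 10}
    - {"travel": [0, 0, 0], "roll": 0, "jaw": 10}
    - {"travel": [0, 0, 0], "roll": 0, "jaw": 10}

```text
clock: 13.9
tool_pos: [0.5563, -0.0189, 0.1213]
orientation: [-180.0, 0.0, 168.6]
force: [-0.2, -0.8, 3.6]
opening: 0.0201
gripper_force: 30.0
```

>>> apply_moves:
  targets:
    - {"travel": [0, 0, -2], "roll": 0, "jaw": 10}
    - {"travel": [0, 0, -3], "roll": 0, "jaw": 10}
    - {"travel": [0, 0, -5], "roll": 0, "jaw": 10}
    - {"travel": [0, 0, -10], "roll": 0, "jaw": 10}
    - {"travel": [0, 0, -15], "roll": 0, "jaw": 10}
    - {"travel": [0, 0, -15], "roll": 0, "jaw": 10}
    - {"travel": [0, 0, -15], "roll": 0, "jaw": 10}
    - {"travel": [0, 0, -15], "roll": 0, "jaw": 10}
    - {"travel": [0, 0, -15], "roll": 0, "jaw": 10}
    - {"travel": [0, 0, 0], "roll": 0, "jaw": 10}

```text
clock: 14.9
tool_pos: [0.5574, -0.0187, 0.219]
orientation: [179.9, 0.2, 168.6]
force: [0.2, -0.0, -0.8]
opening: 0.0195
gripper_force: 30.0
```

```bash
python3 go.py 555.5 -271 217 -161.5
```

```text
pose [557.4 -18.7 219. ] [179.91   0.24 168.6 ] F [ 0.2 -0.  -0.8] open 19.5 grip 29.99969780445099 t 14.9
tool travel (now-axes) [ -48.  -247.7    2. ] after-roll axes [  81.9 -238.7    2. ] roll -29.9
```

```bash
cat > red.py <<'E'
from fit import *
def red(n):
    a=np.mean([ctrl.snapshot(n).astype(float) for _ in range(3)],0)[:,:,::-1].astype(np.uint8)
    h=cv2.cvtColor(a,cv2.COLOR_BGR2HSV);k=cv2.inRange(h,(0,190,130),(5,255,255))|cv2.inRange(h,(176,190,130),(180,255,255))
    N,l,s,c=cv2.connectedComponentsWithStats(k)
    return a,[(s[i].tolist(),c[i].round(1).tolist()) for i in range(1,N) if s[i,4]>15]
if __name__=="__main__":
    import sys
    o=ctrl.get_obs();x,y,z=o["tool_pos"];p=[x,y,np.radians(o["orientation"][2]+180)]
    for n in("side","top"):
        a,r=red(n);print(n,r);print(proj(n,W(p,[(.025,0,z-.065),(-.025,0,z-.065),(-.025,0,z-.115),(.025,0,z-.115)])).round(1).tolist())
E
python3 red.py
```

```text
side [([412, 179, 33, 9, 84], [427.8, 182.6]), ([347, 191, 5, 7, 31], [349.0, 194.0]), ([236, 219, 18, 23, 144], [244.7, 230.8]), ([354, 282, 5, 10, 23], [356.2, 286.3])]
[[236.0, 217.5], [252.9, 222.6], [253.8, 243.1], [237.1, 237.8]]
top [([499, 208, 7, 8, 28], [501.8, 211.4]), ([545, 274, 5, 7, 16], [547.2, 276.8]), ([556, 287, 15, 12, 38], [564.0, 292.1]), ([292, 295, 13, 9, 40], [298.3, 298.6]), ([579, 297, 7, 4, 17], [581.6, 298.9]), ([584, 304, 7, 7, 19], [586.9, 307.4])]
[[270.8, 188.4], [267.1, 208.2], [268.9, 211.0], [272.5, 191.9]]
```

>>> apply_moves:
  targets:
    - {"travel": [0, 0, 0], "roll": -5, "jaw": 10}
    - {"travel": [0, 0, 0], "roll": -8, "jaw": 10}
    - {"travel": [0, 0, 0], "roll": -8, "jaw": 10}
    - {"travel": [0, 0, 0], "roll": -6, "jaw": 10}
    - {"travel": [0, 0, 0], "roll": -3, "jaw": 10}
    - {"travel": [4, -10, 0], "roll": 0, "jaw": 10}
    - {"travel": [7, -21, 0], "roll": 0, "jaw": 10}
    - {"travel": [8, -25, 0], "roll": 0, "jaw": 10}
    - {"travel": [9, -25, 0], "roll": 0, "jaw": 10}
    - {"travel": [9, -25, 0], "roll": 0, "jaw": 10}

```text
clock: 16.2
tool_pos: [0.5544, -0.1326, 0.2156]
orientation: [180.0, -0.1, -161.5]
force: [0.8, -0.0, -1.6]
opening: 0.0199
gripper_force: 30.0
```

>>> apply_moves:
  targets:
    - {"travel": [9, -25, 0], "roll": 0, "jaw": 10}
    - {"travel": [9, -25, 0], "roll": 0, "jaw": 10}
    - {"travel": [9, -25, 0], "roll": 0, "jaw": 10}
    - {"travel": [8, -25, 0], "roll": 0, "jaw": 10}
    - {"travel": [6, -20, 0], "roll": 0, "jaw": 10}
    - {"travel": [4, -12, 0], "roll": 0, "jaw": 10}
    - {"travel": [0, 0, 10], "roll": 0, "jaw": 10}
    - {"travel": [0, 0, 10], "roll": 0, "jaw": 10}
    - {"travel": [0, 0, 0], "roll": 0, "jaw": 10}
    - {"travel": [0, 0, 0], "roll": 0, "jaw": 10}

```text
clock: 17.2
tool_pos: [0.5541, -0.2698, 0.1956]
orientation: [180.0, -0.1, -161.4]
force: [-0.3, -0.3, -1.3]
opening: 0.0196
gripper_force: 30.0
```

```bash
python3 go.py 555.5 -271 188 -161.5; python3 red.py
cat > slot.py <<'E'
from fit import *
t=cv2.imread("pics/top0.png");s=cv2.imread("pics/side0.png")
def blob(im,n,box,thr):
    x,y,w,h=box;k=8;c=cv2.resize(cv2.cvtColor(im,cv2.COLOR_BGR2GRAY)[y:y+h,x:x+w],None,fx=k,fy=k,interpolation=cv2.INTER_CUBIC)
    m=cv2.inRange(c,0,thr);N,l,st,ce=cv2.connectedComponentsWithStats(m)
    H,Wd=m.shape
    i=1+np.argmax(st[1:,4]);pts=np.argwhere(l==i)[:,::-1].astype(np.float32)
    hull=cv2.convexHull(pts.astype(np.int32));r=cv2.minAreaRect(hull);b=(cv2.boxPoints(r)+.5)/k-.5+[x,y]
    M=cv2.moments(hull);return b,np.array([M['m10']/M['m00'],M['m01']/M['m00']])/k+[x-.5,y-.5]
def ray(n,u,z):
    f=lambda q:proj(n,[q[0],q[1],z])[0]-u
    return least_squares(f,[.55,-.27]).x
for n,im,box in(("top",t,(358,187,20,32)),("side",s,(278,213,34,13))):
  for thr in(60,80,95):
    b,c=blob(im,n,box,thr);w=np.array([ray(n,q,.06) for q in b]);print(n,thr,c.round(2),(ray(n,c,.06)*1000).round(1),b.round(1).tolist())
    e=[w[1]-w[0],w[2]-w[1]];print([(round(np.hypot(*v)*1000,1),round(np.degrees(np.arctan2(v[1],v[0]))%180,1)) for v in e])
E
python3 slot.py
```

```text
pose [ 554.1 -269.8  195.6] [ 1.7997e+02 -6.0000e-02 -1.6137e+02] F [-0.3 -0.3 -1.3] open 19.6 grip 29.999760389328003 t 17.2
tool travel (now-axes) [-0.9 -1.6  7.6] after-roll axes [-0.9 -1.6  7.6] roll 0.13
side [([346, 191, 6, 7, 32], [348.8, 194.1]), ([284, 195, 19, 17, 99], [293.0, 203.1]), ([354, 282, 5, 10, 23], [356.1, 285.9])]
[[284.6, 194.7], [303.6, 195.4], [303.6, 213.2], [284.9, 212.5]]
top [([499, 208, 7, 7, 27], [501.8, 211.3]), ([545, 274, 5, 8, 17], [547.2, 277.1]), ([556, 287, 16, 13, 39], [564.1, 292.2]), ([291, 295, 14, 9, 39], [298.2, 298.7]), ([579, 297, 6, 4, 16], [581.4, 298.8]), ([584, 304, 7, 7, 20], [587.0, 307.4])]
[[366.6, 189.3], [373.5, 207.9], [371.9, 210.7], [365.2, 192.7]]
top 60 [368.36 202.38] [ 555.4 -270.9] [[360.3, 191.8], [367.7, 189.1], [376.5, 213.1], [369.1, 215.8]]
[(np.float64(20.6), np.float64(108.9)), (np.float64(67.4), np.float64(18.2))]
top 80 [368.38 202.36] [ 555.5 -271. ] [[360.0, 191.6], [367.9, 188.7], [376.9, 213.2], [368.9, 216.1]]
[(np.float64(22.3), np.float64(108.8)), (np.float64(68.9), np.float64(18.2))]
top 95 [368.39 202.31] [ 555.6 -271. ] [[359.7, 191.5], [368.1, 188.4], [377.2, 213.2], [368.8, 216.3]]
[(np.float64(23.5), np.float64(109.0)), (np.float64(69.8), np.float64(18.4))]
side 60 [295.38 219.44] [ 553.1 -274.4] [[294.1, 219.8], [294.1, 219.2], [297.1, 219.2], [297.1, 219.8]]
[(np.float64(4.4), np.float64(115.4)), (np.float64(8.0), np.float64(24.5))]
side 80 [294.18 219.46] [ 555.9 -272.9] [[282.1, 219.9], [282.2, 217.9], [306.0, 219.1], [305.9, 221.1]]
[(np.float64(14.1), np.float64(115.4)), (np.float64(64.5), np.float64(17.4))]
side 95 [293.99 219.46] [ 556.4 -272.7] [[281.5, 220.4], [281.6, 217.7], [306.5, 218.5], [306.4, 221.2]]
[(np.float64(18.6), np.float64(115.9)), (np.float64(67.3), np.float64(19.8))]
```

>>> apply_moves:
  targets:
    - {"travel": [-0.6, -1.7, 0], "roll": 0.1, "jaw": 10}
    - {"travel": [0, 0, 6], "roll": 0, "jaw": 10}
    - {"travel": [0, 0, 6], "roll": 0, "jaw": 10}
    - {"travel": [0, 0, 4], "roll": 0, "jaw": 10}
    - {"travel": [0, 0, 2], "roll": 0, "jaw": 10}
    - {"travel": [0, 0, 0], "roll": 0, "jaw": 10}

```text
clock: 18.1
tool_pos: [0.5551, -0.272, 0.1775]
orientation: [180.0, -0.0, -161.5]
force: [-0.7, 0.5, -0.9]
opening: 0.02
gripper_force: 30.0
```

>>> apply_moves:
  targets:
    - {"travel": [0, 0, 1.5], "roll": 0, "jaw": 10}
    - {"travel": [0, 0, 1.5], "roll": 0, "jaw": 10}
    - {"travel": [0, 0, 0], "roll": 0, "jaw": 10}

```text
clock: 18.4
tool_pos: [0.5553, -0.272, 0.1749]
orientation: [180.0, -0.0, -161.5]
force: [-0.5, -0.7, -0.3]
opening: 0.0202
gripper_force: 30.0
```

>>> apply_moves:
  targets:
    - {"travel": [0, 0, 1], "roll": 0, "jaw": 10}
    - {"travel": [0, 0, 1], "roll": 0, "jaw": 10}
    - {"travel": [0, 0, 0], "roll": 0, "jaw": 10}

```text
clock: 18.7
tool_pos: [0.5553, -0.2719, 0.1729]
orientation: [180.0, -0.0, -161.5]
force: [0.1, 0.3, -0.7]
opening: 0.0198
gripper_force: 30.0
```

>>> apply_moves:
  targets:
    - {"travel": [0, 0, 1], "roll": 0, "jaw": 10}
    - {"travel": [0, 0, 1], "roll": 0, "jaw": 10}
    - {"travel": [0, 0, 0], "roll": 0, "jaw": 10}

```text
clock: 19.0
tool_pos: [0.5553, -0.272, 0.1709]
orientation: [180.0, -0.0, -161.5]
force: [-0.7, -0.4, -1.2]
opening: 0.0197
gripper_force: 30.0
```

>>> apply_moves:
  targets:
    - {"travel": [0, 0, 1], "roll": 0, "jaw": 10}
    - {"travel": [0, 0, 1], "roll": 0, "jaw": 10}
    - {"travel": [0, 0, 0], "roll": 0, "jaw": 10}

```text
clock: 19.3
tool_pos: [0.5553, -0.272, 0.1689]
orientation: [180.0, -0.0, -161.5]
force: [0.0, 0.5, -2.0]
opening: 0.0198
gripper_force: 30.0
```

>>> apply_moves:
  targets:
    - {"travel": [0, 0, 1], "roll": 0, "jaw": 10}
    - {"travel": [0, 0, 1], "roll": 0, "jaw": 10}
    - {"travel": [0, 0, 0], "roll": 0, "jaw": 10}

```text
clock: 19.6
tool_pos: [0.5553, -0.272, 0.1668]
orientation: [180.0, -0.0, -161.5]
force: [0.1, -0.0, -1.8]
opening: 0.0196
gripper_force: 30.0
```

>>> apply_moves:
  targets:
    - {"travel": [0, 0, 1], "roll": 0, "jaw": 10}
    - {"travel": [0, 0, 1], "roll": 0, "jaw": 10}
    - {"travel": [0, 0, 0], "roll": 0, "jaw": 10}

```text
clock: 19.9
tool_pos: [0.5553, -0.272, 0.1649]
orientation: [180.0, -0.0, -161.5]
force: [0.2, -0.2, -0.6]
opening: 0.0196
gripper_force: 30.0
```

>>> apply_moves:
  targets:
    - {"travel": [0, 0, 1], "roll": 0, "jaw": 10}
    - {"travel": [0, 0, 1], "roll": 0, "jaw": 10}
    - {"travel": [0, 0, 0], "roll": 0, "jaw": 10}

```text
clock: 20.2
tool_pos: [0.5553, -0.272, 0.1629]
orientation: [180.0, -0.0, -161.5]
force: [-0.3, -0.1, -1.1]
opening: 0.0196
gripper_force: 30.0
```

>>> apply_moves:
  targets:
    - {"travel": [0, 0, 1], "roll": 0, "jaw": 10}
    - {"travel": [0, 0, 1], "roll": 0, "jaw": 10}
    - {"travel": [0, 0, 0], "roll": 0, "jaw": 10}

```text
clock: 20.5
tool_pos: [0.5553, -0.272, 0.1609]
orientation: [180.0, -0.0, -161.5]
force: [0.4, -0.1, -0.7]
opening: 0.0194
gripper_force: 30.0
```

>>> apply_moves:
  targets:
    - {"travel": [0, 0, 1], "roll": 0, "jaw": 10}
    - {"travel": [0, 0, 1], "roll": 0, "jaw": 10}
    - {"travel": [0, 0, 0], "roll": 0, "jaw": 10}

```text
clock: 20.8
tool_pos: [0.5553, -0.272, 0.1589]
orientation: [180.0, -0.0, -161.5]
force: [0.1, -0.2, -0.3]
opening: 0.0198
gripper_force: 30.0
```

>>> apply_moves:
  targets:
    - {"travel": [0, 0, 1], "roll": 0, "jaw": 10}
    - {"travel": [0, 0, 1], "roll": 0, "jaw": 10}
    - {"travel": [0, 0, 0], "roll": 0, "jaw": 10}

```text
clock: 21.1
tool_pos: [0.5553, -0.272, 0.1569]
orientation: [180.0, -0.0, -161.5]
force: [0.2, -0.1, -0.3]
opening: 0.0195
gripper_force: 30.0
```

>>> apply_moves:
  targets:
    - {"travel": [0, 0, 1], "roll": 0, "jaw": 10}
    - {"travel": [0, 0, 1], "roll": 0, "jaw": 10}
    - {"travel": [0, 0, 0], "roll": 0, "jaw": 10}

```text
clock: 21.4
tool_pos: [0.5555, -0.272, 0.1551]
orientation: [-180.0, 0.0, -161.5]
force: [-0.5, 0.1, -0.2]
opening: 0.0193
gripper_force: 30.0
```

>>> apply_moves:
  targets:
    - {"travel": [0, 0, 0.7], "roll": 0, "jaw": 10}
    - {"travel": [0, 0, 0], "roll": 0, "jaw": 10}

```text
clock: 21.6
tool_pos: [0.5556, -0.2721, 0.1547]
orientation: [-180.0, 0.0, -161.5]
force: [-1.0, -0.3, 2.6]
opening: 0.0195
gripper_force: 30.0
```

>>> apply_moves:
  targets:
    - {"travel": [0, 0, 0.7], "roll": 0, "jaw": 10}
    - {"travel": [0, 0, 0], "roll": 0, "jaw": 10}

```text
clock: 21.8
tool_pos: [0.5555, -0.2721, 0.1538]
orientation: [-180.0, 0.0, -161.5]
force: [-1.3, -0.1, 2.5]
opening: 0.0196
gripper_force: 30.0
```

>>> apply_moves:
  targets:
    - {"travel": [0, 0, 0.7], "roll": 0, "jaw": 10}
    - {"travel": [0, 0, 0], "roll": 0, "jaw": 10}

```text
clock: 22.0
tool_pos: [0.5555, -0.272, 0.153]
orientation: [-180.0, 0.0, -161.5]
force: [0.1, 0.4, 2.4]
opening: 0.0199
gripper_force: 30.0
```

>>> apply_moves:
  targets:
    - {"travel": [0, 0, 0.7], "roll": 0, "jaw": 10}
    - {"travel": [0, 0, 0], "roll": 0, "jaw": 10}

```text
clock: 22.2
tool_pos: [0.5555, -0.272, 0.1522]
orientation: [-180.0, 0.0, -161.5]
force: [-0.5, 0.3, 1.9]
opening: 0.0197
gripper_force: 30.0
```

>>> apply_moves:
  targets:
    - {"travel": [0, 0, 0.7], "roll": 0, "jaw": 10}
    - {"travel": [0, 0, 0], "roll": 0, "jaw": 10}
    - {"travel": [0, 0, 0.7], "roll": 0, "jaw": 10}
    - {"travel": [0, 0, 0], "roll": 0, "jaw": 10}

```text
clock: 22.6
tool_pos: [0.5554, -0.272, 0.1508]
orientation: [180.0, 0.0, -161.5]
force: [0.5, 0.3, 2.4]
opening: 0.0195
gripper_force: 30.0
```

>>> apply_moves:
  targets:
    - {"travel": [0, 0, 0.7], "roll": 0, "jaw": 10}
    - {"travel": [0, 0, 0], "roll": 0, "jaw": 10}
    - {"travel": [0, 0, 0.5], "roll": 0, "jaw": 10}
    - {"travel": [0, 0, 0], "roll": 0, "jaw": 10}

```text
clock: 23.0
tool_pos: [0.5554, -0.272, 0.1496]
orientation: [-180.0, 0.0, -161.5]
force: [0.4, 0.3, 1.7]
opening: 0.0194
gripper_force: 30.0
```

>>> apply_moves:
  targets:
    - {"travel": [0, 0, 0.5], "roll": 0, "jaw": 10}
    - {"travel": [0, 0, 0], "roll": 0, "jaw": 10}

```text
clock: 23.2
tool_pos: [0.5554, -0.272, 0.1491]
orientation: [-180.0, -0.0, -161.5]
force: [0.7, -0.0, 1.9]
opening: 0.0197
gripper_force: 30.0
```

>>> apply_moves:
  targets:
    - {"travel": [0, 0, 0.5], "roll": 0, "jaw": 10}
    - {"travel": [0, 0, 0], "roll": 0, "jaw": 10}

```text
clock: 23.4
tool_pos: [0.5554, -0.272, 0.1486]
orientation: [180.0, 0.0, -161.5]
force: [-0.4, -0.4, 2.7]
opening: 0.0197
gripper_force: 30.0
```

>>> apply_moves:
  targets:
    - {"travel": [0, 0, 0.4], "roll": 0, "jaw": 10}
    - {"travel": [0, 0, 0], "roll": 0, "jaw": 10}

```text
clock: 23.6
tool_pos: [0.5554, -0.272, 0.1482]
orientation: [-180.0, 0.0, -161.5]
force: [-0.1, -0.1, 2.0]
opening: 0.0197
gripper_force: 30.0
```

>>> apply_moves:
  targets:
    - {"travel": [0, 0, 0.3], "roll": 0, "jaw": 10}
    - {"travel": [0, 0, 0], "roll": 0, "jaw": 10}

```text
clock: 23.8
tool_pos: [0.5554, -0.272, 0.1479]
orientation: [-180.0, 0.0, -161.5]
force: [0.3, 0.5, 3.1]
opening: 0.0196
gripper_force: 30.0
```

>>> apply_moves:
  targets:
    - {"travel": [0, 0, 0.3], "roll": 0, "jaw": 10}
    - {"travel": [0, 0, 0], "roll": 0, "jaw": 10}

```text
clock: 24.0
tool_pos: [0.5554, -0.272, 0.1476]
orientation: [180.0, -0.0, -161.5]
force: [1.0, -0.9, 2.3]
opening: 0.0196
gripper_force: 30.0
```

>>> apply_moves:
  targets:
    - {"travel": [0, 0, 0.3], "roll": 0, "jaw": 10}
    - {"travel": [0, 0, 0], "roll": 0, "jaw": 10}

```text
clock: 24.2
tool_pos: [0.5554, -0.272, 0.1473]
orientation: [180.0, -0.0, -161.5]
force: [0.6, 0.2, 2.9]
opening: 0.0198
gripper_force: 30.0
```

>>> apply_moves:
  targets:
    - {"travel": [0, 0, 0.3], "roll": 0, "jaw": 10}
    - {"travel": [0, 0, 0], "roll": 0, "jaw": 10}

```text
clock: 24.4
tool_pos: [0.5554, -0.272, 0.1472]
orientation: [-180.0, 0.0, -161.5]
force: [0.4, 0.1, 3.8]
opening: 0.0198
gripper_force: 30.0
```

>>> apply_moves:
  targets:
    - {"travel": [0, 0, 0.3], "roll": 0, "jaw": 10}
    - {"travel": [0, 0, 0], "roll": 0, "jaw": 10}

```text
clock: 24.6
tool_pos: [0.5555, -0.2721, 0.1472]
orientation: [-180.0, 0.0, -161.5]
force: [-0.8, 0.0, 5.4]
opening: 0.0198
gripper_force: 30.0
```

>>> apply_moves:
  targets:
    - {"travel": [0, 0, 0.2], "roll": 0, "jaw": 10}
    - {"travel": [0, 0, 0], "roll": 0, "jaw": 10}

```text
clock: 24.8
tool_pos: [0.5556, -0.2722, 0.1472]
orientation: [-180.0, 0.0, -161.5]
force: [0.0, -0.2, 7.6]
opening: 0.0195
gripper_force: 30.0
```

>>> apply_moves:
  targets:
    - {"travel": [0, 0, 0.25], "roll": 0, "jaw": 10}
    - {"travel": [0, 0, 0], "roll": 0, "jaw": 10}
    - {"travel": [0, 0, 0], "roll": 0, "jaw": 10}

```text
clock: 25.1
tool_pos: [0.5557, -0.2722, 0.1472]
orientation: [-180.0, 0.0, -161.5]
force: [-0.1, 0.4, 7.8]
opening: 0.0195
gripper_force: 30.0
```

>>> apply_moves:
  targets:
    - {"travel": [0, 0, 0], "roll": 0, "jaw": 10}

```text
clock: 25.2
tool_pos: [0.5557, -0.2722, 0.1472]
orientation: [-180.0, 0.0, -161.5]
force: [-1.3, 1.0, 8.4]
opening: 0.0197
gripper_force: 30.0
```

>>> apply_moves:
  targets:
    - {"travel": [0, 0, 0.3], "roll": 0, "jaw": 10}
    - {"travel": [0, 0, 0], "roll": 0, "jaw": 10}

```text
clock: 25.4
tool_pos: [0.5558, -0.2723, 0.1472]
orientation: [-179.9, 0.1, -161.5]
force: [-1.1, 0.6, 9.0]
opening: 0.0197
gripper_force: 30.0
```

>>> apply_moves:
  targets:
    - {"travel": [0, 0, 0], "roll": 0, "jaw": 10}

```text
clock: 25.5
tool_pos: [0.5557, -0.2723, 0.1471]
orientation: [-179.9, 0.0, -161.5]
force: [-0.5, 0.3, 8.7]
opening: 0.0196
gripper_force: 30.0
```

Firmly seated, with a net force of about 10 N. I relieve the load, open, and lift.

>>> apply_moves:
  targets:
    - {"travel": [0, 0, -0.4], "roll": 0, "jaw": 10}
    - {"travel": [0, 0, -0.4], "roll": 0, "jaw": 10}
    - {"travel": [0, 0, 0], "roll": 0, "jaw": 21}
    - {"travel": [0, 0, 0], "roll": 0, "jaw": 22}
    - {"travel": [0, 0, 0], "roll": 0, "jaw": 23.5}
    - {"travel": [0, 0, 0], "roll": 0, "jaw": 24.6}
    - {"travel": [0, 0, 0], "roll": 0, "jaw": 24.6}
    - {"travel": [0, 0, 0], "roll": 0, "jaw": 24.6}

```text
clock: 26.3
tool_pos: [0.5552, -0.2718, 0.1466]
orientation: [180.0, -0.0, -161.5]
force: [-1.1, 0.6, 3.0]
opening: 0.0246
gripper_force: 3.2
```

>>> apply_moves:
  targets:
    - {"travel": [0, 0, -2], "roll": 0, "jaw": 24.6}
    - {"travel": [0, 0, -3], "roll": 0, "jaw": 24.6}
    - {"travel": [0, 0, -5], "roll": 0, "jaw": 24.6}
    - {"travel": [0, 0, -5], "roll": 0, "jaw": 24.6}
    - {"travel": [0, 0, -10], "roll": 0, "jaw": 24.6}
    - {"travel": [0, 0, -15], "roll": 0, "jaw": 24.6}
    - {"travel": [0, 0, -15], "roll": 0, "jaw": 24.6}
    - {"travel": [0, 0, -10], "roll": 0, "jaw": 24.6}
    - {"travel": [0, 0, 0], "roll": 0, "jaw": 24.6}

```text
clock: 27.2
tool_pos: [0.5562, -0.2723, 0.2139]
orientation: [-179.9, 0.2, -161.5]
force: [-0.0, 0.7, -0.9]
opening: 0.0246
gripper_force: 4.1
```

```bash
python3 go.py 456.2 223.1 215 165.6; python3 red.py
python3 - <<'E'
from fit import *
p=[.5554,-.2715,np.radians(18.3)];z=.1472-.1153
print(proj("side",W(p,[(.025,0,z+.05),(-.025,0,z+.05),(-.025,0,.06),(.025,0,.06)])).round(1).tolist())
from go import tool
print("to mid",tool([480-555.4,0-(-272),0],-161.5))
E
```

```text
pose [ 556.2 -272.3  213.9] [-1.7990e+02  1.6000e-01 -1.6151e+02] F [-0.   0.7 -0.9] open 24.6 grip 4.092631047824398 t 27.2
tool travel (now-axes) [-62.2 501.5  -1.1] after-roll axes [220.  454.9  -1.1] roll 32.89
side [([346, 191, 6, 7, 34], [348.9, 194.1]), ([285, 212, 18, 9, 73], [292.9, 214.7]), ([354, 282, 5, 11, 23], [356.1, 286.0])]
[[284.3, 187.7], [303.3, 188.4], [303.3, 206.3], [284.5, 205.6]]
top [([499, 208, 6, 8, 28], [501.8, 211.3]), ([545, 274, 5, 8, 17], [547.2, 277.1]), ([556, 287, 16, 13, 37], [564.2, 292.4]), ([291, 295, 14, 9, 40], [298.2, 298.6]), ([579, 297, 6, 4, 16], [581.4, 298.8]), ([584, 305, 7, 6, 19], [586.9, 307.6])]
[[368.1, 187.2], [375.1, 206.0], [373.4, 208.9], [366.6, 190.6]]
[[284.8, 211.7], [303.4, 212.4], [303.4, 220.1], [284.9, 219.3]]
to mid [-14.8 281.9   0. ]
```

The slide sits at the predicted home height in the side view (rows 212–220). Now I return the tongs.

>>> apply_moves:
  targets:
    - {"travel": [-1, 10, 0], "roll": 0, "jaw": 24.6}
    - {"travel": [-2, 18, 0], "roll": 0, "jaw": 24.6}
    - {"travel": [-3, 24, 0], "roll": 0, "jaw": 24.6}
    - {"travel": [-3, 28, 0], "roll": 0, "jaw": 24.6}
    - {"travel": [-4, 30, 0], "roll": 0, "jaw": 24.6}
    - {"travel": [-4, 30, 0], "roll": 0, "jaw": 24.6}
    - {"travel": [-4, 30, 0], "roll": 0, "jaw": 24.6}
    - {"travel": [-4, 30, 0], "roll": 0, "jaw": 24.6}
    - {"travel": [-4, 30, 0], "roll": 0, "jaw": 24.6}
    - {"travel": [-4, 30, 0], "roll": 0, "jaw": 24.6}

```text
clock: 28.5
tool_pos: [0.5031, -0.0129, 0.2119]
orientation: [180.0, 0.0, -161.5]
force: [0.5, 0.8, -0.0]
opening: 0.0247
gripper_force: 4.1
```

>>> apply_moves:
  targets:
    - {"travel": [-4, 30, 0], "roll": 0, "jaw": 24.6}
    - {"travel": [-4, 30, 0], "roll": 0, "jaw": 24.6}
    - {"travel": [-4, 30, 0], "roll": 0, "jaw": 24.6}
    - {"travel": [-4, 30, 0], "roll": 0, "jaw": 24.6}
    - {"travel": [-4, 30, 0], "roll": 0, "jaw": 24.6}
    - {"travel": [-3, 28, 0], "roll": 0, "jaw": 24.6}
    - {"travel": [-3, 24, 0], "roll": 0, "jaw": 24.6}
    - {"travel": [-2, 18, 0], "roll": 0, "jaw": 24.6}
    - {"travel": [-1, 12, 0], "roll": 0, "jaw": 24.6}
    - {"travel": [0, 9, 0], "roll": 0, "jaw": 24.6}

```text
clock: 29.5
tool_pos: [0.4545, 0.2238, 0.2118]
orientation: [180.0, 0.0, -161.5]
force: [0.1, -0.8, -1.2]
opening: 0.025
gripper_force: 4.1
```

>>> apply_moves:
  targets:
    - {"travel": [0, 0, 0], "roll": 5, "jaw": 24.6}
    - {"travel": [0, 0, 0], "roll": 7, "jaw": 24.6}
    - {"travel": [0, 0, 0], "roll": 8, "jaw": 24.6}
    - {"travel": [0, 0, 0], "roll": 8, "jaw": 24.6}
    - {"travel": [0, 0, 0], "roll": 4.9, "jaw": 24.6}
    - {"travel": [0, 0, 0], "roll": 0, "jaw": 24.6}
    - {"travel": [0, 0, 0], "roll": 0, "jaw": 24.6}

```text
clock: 30.2
tool_pos: [0.4552, 0.2226, 0.2118]
orientation: [-180.0, -0.0, 165.7]
force: [-0.4, 0.0, 0.5]
opening: 0.0249
gripper_force: 4.1
```

```bash
python3 go.py 456.2 223.1 145 165.6
```

```text
pose [455.2 222.6 211.8] [-180.     -0.    165.71] F [-0.4  0.   0.5] open 24.9 grip 4.092533100483706 t 30.2
tool travel (now-axes) [-0.9  0.8 66.8] after-roll axes [-0.9  0.8 66.8] roll 0.11
```

>>> apply_moves:
  targets:
    - {"travel": [-0.9, 0.8, 10], "roll": 0, "jaw": 24.6}
    - {"travel": [0, 0, 15], "roll": 0, "jaw": 24.6}
    - {"travel": [0, 0, 15], "roll": 0, "jaw": 24.6}
    - {"travel": [0, 0, 15], "roll": 0, "jaw": 24.6}
    - {"travel": [0, 0, 10], "roll": 0, "jaw": 24.6}
    - {"travel": [0, 0, 0], "roll": 0, "jaw": 24.6}
    - {"travel": [0, 0, 0], "roll": 0, "jaw": 24.6}

```text
clock: 30.9
tool_pos: [0.4566, 0.2234, 0.1468]
orientation: [-180.0, 0.0, 165.6]
force: [-1.0, 0.5, 0.4]
opening: 0.0247
gripper_force: 4.1
```

```bash
python3 go.py 456.2 223.1 84 165.6
python3 - <<'E'
from plant import ctrl
import cv2,numpy as np
a=ctrl.snapshot("side")[:,:,::-1]
cv2.imwrite("pics/g5.png",np.hstack([cv2.resize(a[285:365,195:261],None,fx=6,fy=6,interpolation=2),cv2.resize(a[195:275,255:321],None,fx=6,fy=6,interpolation=2)]))
E
```

```text
pose [456.6 223.4 146.8] [-179.98    0.    165.61] F [-1.   0.5  0.4] open 24.7 grip 4.0920861093036365 t 30.9
tool travel (now-axes) [ 0.3 -0.4 62.8] after-roll axes [ 0.3 -0.4 62.8] roll 0.01
```

View pics/g5.png

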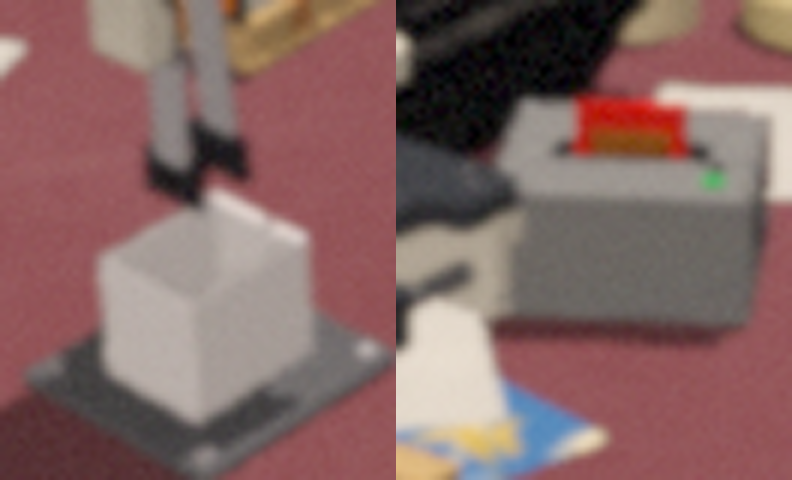

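The left crop shows the jaws at (195,165), centred above the well. The right crop shows the slide upright in the slot at (632,128). Lowering now.

>>> apply_moves:
  targets:
    - {"travel": [0.3, -0.4, 5], "roll": 0, "jaw": 24.6}
    - {"travel": [0, 0, 10], "roll": 0, "jaw": 24.6}
    - {"travel": [0, 0, 10], "roll": 0, "jaw": 24.6}
    - {"travel": [0, 0, 10], "roll": 0, "jaw": 24.6}
    - {"travel": [0, 0, 10], "roll": 0, "jaw": 24.6}
    - {"travel": [0, 0, 8], "roll": 0, "jaw": 24.6}
    - {"travel": [0, 0, 5], "roll": 0, "jaw": 24.6}
    - {"travel": [0, 0, 0], "roll": 0, "jaw": 24.6}

```text
clock: 31.75
tool_pos: [0.4558, 0.2227, 0.0879]
orientation: [-179.9, -0.0, 165.6]
force: [-0.3, 0.2, -0.4]
opening: 0.0247
gripper_force: 4.1
```

>>> apply_moves:
  targets:
    - {"travel": [0, 0, 2], "roll": 0, "jaw": 24.6}
    - {"travel": [0, 0, 0], "roll": 0, "jaw": 24.6}

```text
clock: 31.95
tool_pos: [0.4562, 0.2231, 0.0869]
orientation: [180.0, 0.0, 165.6]
force: [-0.9, 0.6, -1.4]
opening: 0.0243
gripper_force: 4.1
```

>>> apply_moves:
  targets:
    - {"travel": [0, 0, 0.7], "roll": 0, "jaw": 24.6}
    - {"travel": [0, 0, 0], "roll": 0, "jaw": 24.6}

```text
clock: 32.15
tool_pos: [0.4562, 0.2232, 0.0863]
orientation: [180.0, 0.0, 165.6]
force: [-0.2, -0.5, -1.9]
opening: 0.0244
gripper_force: 4.1
```

>>> apply_moves:
  targets:
    - {"travel": [0, 0, 0.7], "roll": 0, "jaw": 24.6}
    - {"travel": [0, 0, 0], "roll": 0, "jaw": 24.6}

```text
clock: 32.35
tool_pos: [0.4561, 0.2231, 0.0855]
orientation: [180.0, 0.0, 165.6]
force: [0.0, 0.2, -0.6]
opening: 0.0245
gripper_force: 4.1
```

>>> apply_moves:
  targets:
    - {"travel": [0, 0, 0.8], "roll": 0, "jaw": 24.6}
    - {"travel": [0, 0, 0], "roll": 0, "jaw": 24.6}

```text
clock: 32.55
tool_pos: [0.456, 0.223, 0.0845]
orientation: [-180.0, -0.0, 165.6]
force: [-0.1, 0.9, -1.4]
opening: 0.0242
gripper_force: 4.1
```

>>> apply_moves:
  targets:
    - {"travel": [0, 0, 0.7], "roll": 0, "jaw": 24.6}
    - {"travel": [0, 0, 0], "roll": 0, "jaw": 24.6}

```text
clock: 32.75
tool_pos: [0.456, 0.223, 0.0838]
orientation: [-180.0, -0.0, 165.6]
force: [0.2, 1.2, -0.3]
opening: 0.0247
gripper_force: 4.1
```

>>> apply_moves:
  targets:
    - {"travel": [0, 0, 0.5], "roll": 0, "jaw": 24.6}
    - {"travel": [0, 0, 0], "roll": 0, "jaw": 24.6}

```text
clock: 32.95
tool_pos: [0.456, 0.223, 0.0833]
orientation: [-180.0, -0.0, 165.6]
force: [0.5, -0.6, -0.5]
opening: 0.0246
gripper_force: 4.1
```

>>> apply_moves:
  targets:
    - {"travel": [0, 0, 0.5], "roll": 0, "jaw": 24.6}
    - {"travel": [0, 0, 0], "roll": 0, "jaw": 24.6}

```text
clock: 33.15
tool_pos: [0.456, 0.223, 0.0829]
orientation: [-180.0, -0.0, 165.6]
force: [-0.7, 0.1, -0.7]
opening: 0.0246
gripper_force: 4.1
```

>>> apply_moves:
  targets:
    - {"travel": [0, 0, 0.5], "roll": 0, "jaw": 24.6}
    - {"travel": [0, 0, 0], "roll": 0, "jaw": 24.6}

```text
clock: 33.35
tool_pos: [0.456, 0.2231, 0.0824]
orientation: [-180.0, -0.0, 165.6]
force: [-0.4, -0.3, 0.1]
opening: 0.0251
gripper_force: 4.1
```

>>> apply_moves:
  targets:
    - {"travel": [0, 0, 0.5], "roll": 0, "jaw": 24.6}
    - {"travel": [0, 0, 0], "roll": 0, "jaw": 24.6}

```text
clock: 33.55
tool_pos: [0.4562, 0.2231, 0.0822]
orientation: [180.0, 0.0, 165.6]
force: [-0.2, -0.5, 2.6]
opening: 0.025
gripper_force: 3.2
```

>>> apply_moves:
  targets:
    - {"travel": [0, 0, 0.5], "roll": 0, "jaw": 24.6}
    - {"travel": [0, 0, 0], "roll": 0, "jaw": 24.6}

```text
clock: 33.75
tool_pos: [0.4563, 0.2232, 0.0817]
orientation: [180.0, 0.0, 165.6]
force: [0.4, 0.2, 3.7]
opening: 0.0246
gripper_force: 2.9
```

Contact with the floor. I relieve the load, release and rise.

>>> apply_moves:
  targets:
    - {"travel": [0, 0, -0.5], "roll": 0, "jaw": 24.8}
    - {"travel": [0, 0, 0], "roll": 0, "jaw": 26}
    - {"travel": [0, 0, 0], "roll": 0, "jaw": 28}
    - {"travel": [0, 0, 0], "roll": 0, "jaw": 35}
    - {"travel": [0, 0, 0], "roll": 0, "jaw": 50}
    - {"travel": [0, 0, 0], "roll": 0, "jaw": 70}
    - {"travel": [0, 0, 0], "roll": 0, "jaw": 70}
    - {"travel": [0, 0, 0], "roll": 0, "jaw": 70}
    - {"travel": [0, 0, 0], "roll": 0, "jaw": 70}

```text
clock: 34.65
tool_pos: [0.4561, 0.2231, 0.0819]
orientation: [180.0, -0.0, 165.6]
force: [0.7, 0.9, 0.8]
opening: 0.0676
gripper_force: 0.0
```

>>> apply_moves:
  targets:
    - {"travel": [0, 0, -5], "roll": 0, "jaw": 70}
    - {"travel": [0, 0, -10], "roll": 0, "jaw": 70}
    - {"travel": [0, 0, -15], "roll": 0, "jaw": 70}
    - {"travel": [0, 0, -20], "roll": 0, "jaw": 70}
    - {"travel": [0, 0, -25], "roll": 0, "jaw": 70}
    - {"travel": [0, 0, -25], "roll": 0, "jaw": 70}
    - {"travel": [0, 0, -25], "roll": 0, "jaw": 70}
    - {"travel": [0, 0, -20], "roll": 0, "jaw": 70}
    - {"travel": [0, 0, -10], "roll": 0, "jaw": 70}
    - {"travel": [0, 0, 0], "roll": 0, "jaw": 70}

```text
clock: 35.65
tool_pos: [0.4565, 0.2235, 0.2387]
orientation: [179.8, 0.1, 165.6]
force: [-0.4, -0.6, -0.7]
opening: 0.0699
gripper_force: 0.0
```

```bash
python3 go.py 456.2 223.1 215 165.6
python3 - <<'E'
from plant import ctrl
import cv2,numpy as np
a=ctrl.snapshot("side")[:,:,::-1]
cv2.imwrite("pics/end.png",cv2.resize(a[185:375,190:345],None,fx=3.1,fy=3.1,interpolation=2))
E
```

```text
pose [456.5 223.5 238.7] [1.7984e+02 9.0000e-02 1.6559e+02] F [-0.4 -0.6 -0.7] open 69.9 grip 0.0 t 35.65
tool travel (now-axes) [ 0.2 -0.4 23.7] after-roll axes [ 0.2 -0.4 23.7] roll -0.01
```

View pics/end.png

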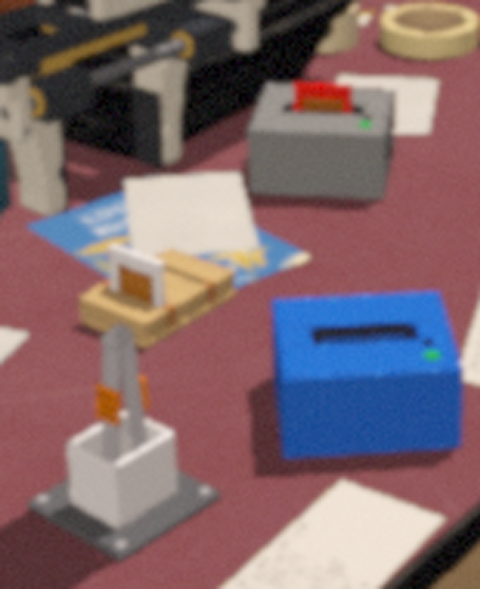

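The tongs stand upright in the stand at (122,400), the red slide is in the grey scanner at (322,98), and the white slide is still in the rack at (137,275).

```bash
python3 -c "
from plant import ctrl
print(ctrl.close_job())"
```

```text
the job is handed in; nothing more can be done
None
```

The red slide is in the grey scanner, pressed onto the stage's stop with about 10 N; the white slide is still in the rack, the tongs are back upright in their stand and released, and the job was handed in after about 36 s.

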